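Close and latch the contact printing frame

TASK

Close the contact printing frame with your fingertips: push its open glass lid down until it lies flat, without slamming it, and then push both sliding catches fully forward over the lid's front edge. Do not pick anything up, do not drag or lift the frame, and do not shift or knock over the things standing round it.

Things in the scene. Friction and masses are not known exactly. Their poses are not given: they have to be found in the camera images.
- frame: Contact printing frame, loose on the bench, 2.8 kg: dark wooden base 240 x 240 mm, 35 mm high. Origin: centre of the underside. +x points from the front ledge with the two catches (y = +70 and -70 mm), nearer the robot, to the hinge side; +y to its left; turned up to 0.35 rad either way. The lid's hinge line runs along y at x = +110 mm, z = 35.5 mm, under the lid.
- lid (a joint): Lid angle, rad: 0 = flat and shut (stop), 0.9 to 1.3 at the start, 1.45 at most, free edge up and away from the robot. Aluminium rim 20 mm wide, 12 mm thick, with a glass pane; 165 mm from hinge to free edge, 220 mm wide; shut, its top is 47.5 mm above the bench. Stiff hinge: it stays where left; takes 1 to 5 N at the edge on its outer (upper, far) face to close, all the way down.
- lid_edge (a point): Middle of the lid's free front rim bar, on its outer (upper) face, 10 mm from the free edge and 155 mm from the hinge; its z axis is the outer face's normal, its x axis points to the hinge.
- catch_left (a joint): Travel of the left catch (frame y = +70 mm), m: 0 = drawn back, 0 to 0.004 at the start, 0.026 = fully home (stop), sliding along the frame's +x. About 2 N of friction; stays where left. Home, its steel tongue (20 mm wide) lies 16 mm over the lid's rim, 5 mm above it; drawn back it is clear of the lid. Pushed home too early, it blocks the lid.
- catch_right (a joint): The same for the right catch (frame y = -70 mm).
- catch_left_stud (a point): Centre of the top of the left catch's upright black thumb stud: 12 mm thick along the frame's x, 20 mm wide, standing 30 mm above the catch's tongue; the top is 87.5 mm above the bench. At travel 0 it lies at frame x = -98 mm. Axes as the frame's.
- catch_right_stud (a point): The same for the right catch.
- focuser: Bystander: black grain focuser, 56 mm wide and 90 mm tall, standing left of the frame. Origin: centre of the underside.
- film_can: Bystander: black film can, 31 mm wide and 50 mm tall, standing in front of the frame, between the two catches. Origin: centre of the underside.
- beaker: Bystander: white measuring beaker, 70 mm wide and 100 mm tall, standing right of the frame. Origin: centre of the underside.

How it is judged:
By the outcome, as a careful person would: the job done as asked, in the order asked, and still so for the second after the job is handed in, with the robot touching nothing.
It also fails if it takes over 50 s, if anything falls off the work surface, if the arm or the gripper's body presses on something with over 40 N, if the wrist force passes 120 N, or if a joint passes its speed limit or range.

ROBOT

A 6-joint arm with a two-finger parallel gripper is mounted at the origin on the work surface. World frame = base frame: x ahead of the robot, y to its left, z up, the work surface at z = 0. Lengths are in mm, angles in rad, forces in N, time in s.
With the tool pointing down it reaches from about 150 to 775 mm from the base axis. Payload 6.1 kg.
Tool frame: the origin (TCP) lies midway between the tips of the shut fingers; the grasp point (between the pads) lies manip.grasp_offset behind it (manip.grasp_offset is the distance from the TCP to the grasp point, in mm); z points along the fingers, x is the direction in which the jaws open and shut, and the axes are right-handed (so a half turn about z gives the same grasp; the last joint's range is limited). The gripper opens to 85 mm and grips with 20 to 120 N. Pads are 22 mm wide; open, the fingers measure 114 mm over their backs; the gripper's body (76 mm by 85 mm) begins 54 mm behind the grasp point. The pads swing forward as they close: fully open they stand 13 mm farther back than shut.
Start: joints at [-1.324, 0.126, -0.04, 1.405, 0, 1.571], TCP at [128.253, -509.077, 231.295] pointing down, gripper open.
Joint ranges: [-2.72, 2.72], [-0.95, 1.95], [-1.27, 1.35], [-1.78, 2.02], [-1.46, 1.47], [-3.14, 3.14]. Speed limits (rad/s): [2.39, 2.39, 3.01, 3.14, 3.14, 3.14].

INTERFACE

Orientations are given as a rotation vector (axis times angle).
In Python, from bench import manip, vision, hand_in, finder gives the robot as it stands. The module is installed in compiled form; this text tells all that it offers.
- The arm moves only by the tool jog_arm, never from a script. Its argument "increments" is a list of rows, each an object of numbers: "fingers": the opening, from 0 (shut) to 1 (fully open); "dx", "dy", "dz": the shift along the tool's x, y, z in units of 0.15 m (1.0 is 0.15 m); "turn": the turn about the tool's z in units of pi/2 rad (1.0 is pi/2 rad). In form: [{"fingers": .., "dx": .., "dy": .., "dz": .., "turn": ..}, ...]. A call has 1 to 10 rows; each row is the pose to reach, as a shift and turn from the pose commanded when the call began, along the tool's axes at that moment; what a row does not reach only later rows make up. A row lasts 1/8 s, in which the tool goes at most 62.5 mm and 10.7 degrees, less where a joint would pass 70% of its speed; a pose out of reach is approached as far as the arm can. A call with a number of a shift or a turn outside -1 to 1 is refused whole. A call with a gripper value outside its range is refused whole. The fingers move at their own pace and stop on an object; "newtons" is the grip in N (left out, the last holds). Time passes only in rows, so rows that repeat a pose let the fingers close. It gives the time, the measured TCP pose, the force and the opening at its end, in the units of the state.
- manip.state(): the state, without advancing time (a new reading comes with each control period).
- vision.capture(name): name is "scene" or "top" or "wrist"; returns the picture (420x560x3 uint8, red, green, blue); there is no depth.
- vision.get_calibration(name): a dict with "fx", "fy", "cx", "cy" (pixels), "k1" (the pictures are not rectified: a ray, as slopes to the right and down, at radius r is drawn at 1 + k1 r^2 times it, then the intrinsics apply), "rvec" (rotation vector, rad) and "tvec" (3), from world to camera coordinates, as OpenCV has them. Camera axes: x right, y down, z forward; pixel columns grow to the right and rows downward; lengths in mm; the calibration is good to about 2 mm. A picture is of the moment at which its call begins: read the wrist's pose just before it. get_calibration takes no time and is no camera call; for the wrist camera it gives the pose at the moment of the call.
- hand_in(): hands the job in, once; it reports no verdict.
Trained networks look in the newest picture that a camera, given by its name, has taken for a name from the list of things; names that differ only in an ending like _2 or _b are one class to them, and where a whole thing is asked for, a point or a joint stands for the part that bears it (a point fixed in the world has none). Each returns a list of dicts, best first, with "conf" (0 to 1); they miss things now and then, are a little off and sometimes report something else, mostly with a low value. They report only what shows in the picture. A call takes as long as a camera call.
- finder.look_for(thing, camera): "bbox" ([left, top, right, bottom] in pixels, round what is visible of it).
- finder.silhouettes(thing, camera): "mask" (420x560 bool, what is visible of it) and "bbox" ([left, top, right, bottom] in pixels, round what is visible of it).
The state is a dict: "clock": time; "joint_pos": joint angles; "qd": joint speeds; "tau": joint torques, N m; "eef_pos": TCP position; "tool_rot": TCP orientation; "force": force on the tool from outside, world axes, zero at the start; "moment": the same for the moment, N m; "gripper_width": finger opening in mm.
Only numpy, scipy, OpenCV 4.12 (cv2) and the standard library are available. Lean on these libraries where they do the work, as an engineer would, in place of code of your own. Each camera call takes 0.05 s, during which the arm holds its last target. There are 200 camera calls.

## Working session

There is one attempt and no reset: what is moved stays moved. The work goes in short steps, Python scripts to look and compute and a tool call to move; the robot and the scene stay as the last step left them, time stands still between calls to the robot, and variables do not carry over. Pictures are saved under pics/ and viewed, about 8 in all and at most 12, crops included, and the job is handed in when it is done.

Besides the shell and the picture viewer there is one more tool, called as a command line: name --argument value ..., lists and objects as JSON in quotes. jog_arm: Moves the arm, as the interface text tells. Shifts and turns lie within -1 to 1; 1 stands for 0.15 m of shift or pi/2 rad of turn. Its arguments: {"type":"object","properties":{"increments":{"type":"array"},"newtons":{"type":"number"}},"required":["increments"]}

```bash
mkdir -p pics; ls
python3 - <<'E'
from bench import manip, vision, finder
import cv2,numpy as np
s=manip.state(); print(s['clock'],s['eef_pos'],s['tool_rot'],s['gripper_width'],manip.grasp_offset)
for c in ("scene","top"):
    im=vision.capture(c); cv2.imwrite(f"pics/{c}0.png",cv2.resize(im[:,:,::-1],(800,600)))
    k=vision.get_calibration(c); print(c,{a:np.round(b,3).tolist() for a,b in k.items()})
    for t in ("frame","lid","catch_left_stud","catch_right_stud","focuser","film_can","beaker"):
        print(t,[(np.round(d['bbox']).tolist(),round(d['conf'],2)) for d in finder.look_for(t,c)[:2]])
print(manip.state()['clock'])
E
```

```text
pics
0.0 [ 128.15353175 -508.67341705  230.53117791] [-2.47714556e+00  1.93053892e+00  1.93983115e-03] 85.48094266724736 18.700000000000003
scene {'fx': 422.553, 'fy': 422.553, 'cx': 276.214, 'cy': 214.096, 'k1': -0.115, 'rvec': [0.751, 2.425, -1.324], 'tvec': [478.189, -97.411, 1112.789]}
frame [([179.0, 138.0, 330.0, 286.0], 0.96), ([260.0, 176.0, 282.0, 199.0], 0.23)]
lid [([178.0, 139.0, 241.0, 267.0], 0.82)]
catch_left_stud [([289.0, 205.0, 315.0, 231.0], 0.58)]
catch_right_stud [([263.0, 177.0, 283.0, 199.0], 0.52), ([314.0, 198.0, 330.0, 224.0], 0.26)]
focuser [([255.0, 255.0, 288.0, 319.0], 0.7)]
film_can [([311.0, 200.0, 329.0, 224.0], 0.76)]
beaker [([175.0, 152.0, 186.0, 189.0], 0.78)]
top {'fx': 466.732, 'fy': 466.732, 'cx': 277.196, 'cy': 211.025, 'k1': -0.141, 'rvec': [2.102, -2.107, 0.223], 'tvec': [41.755, 592.319, 967.273]}
frame [([272.0, 159.0, 399.0, 275.0], 0.74)]
lid [([289.0, 158.0, 400.0, 180.0], 0.95)]
catch_left_stud [([290.0, 235.0, 304.0, 256.0], 0.55)]
catch_right_stud [([351.0, 243.0, 366.0, 266.0], 0.74)]
focuser [([233.0, 169.0, 259.0, 199.0], 0.88)]
film_can [([306.0, 280.0, 322.0, 292.0], 0.72)]
beaker [([424.0, 182.0, 463.0, 219.0], 0.68)]
0.8
```

View pics/scene0.png

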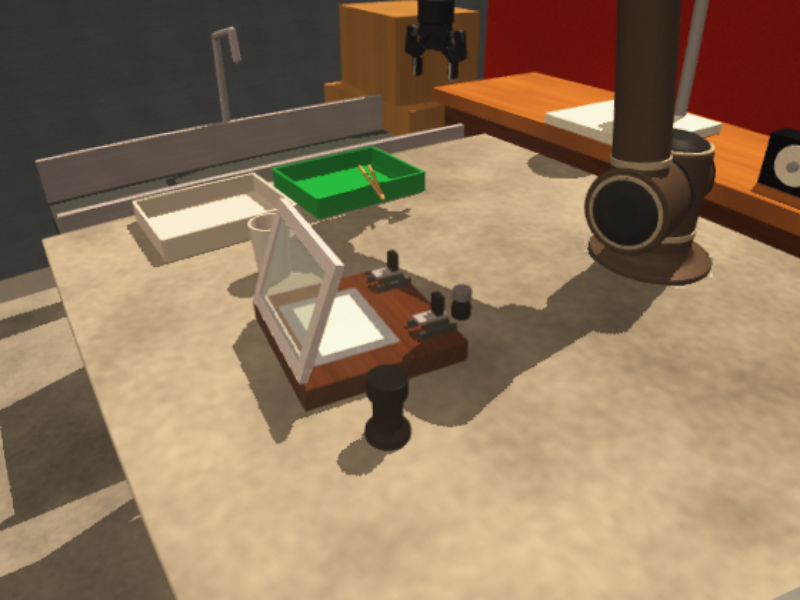

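View pics/top0.png

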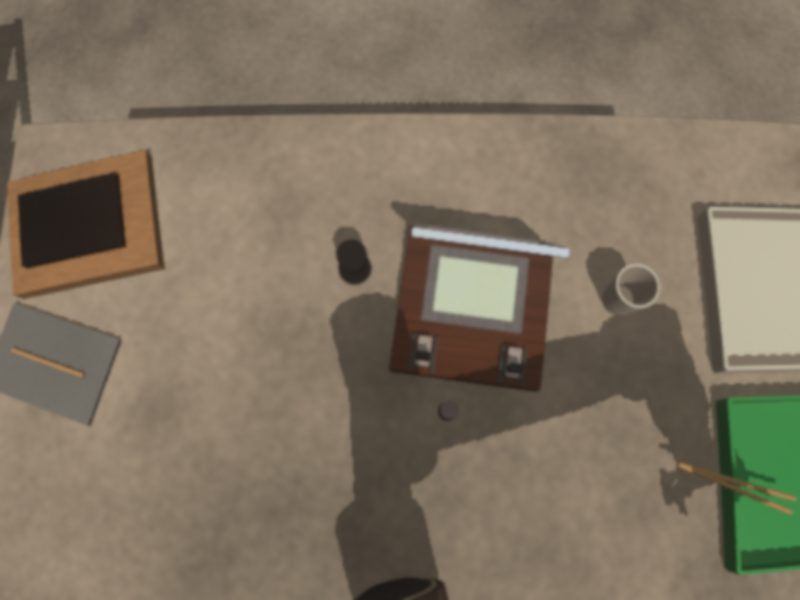

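The scene view shows the open lid leaning back: its upper free corners are at (283,200) and (343,265), and the studs at (392,258) and (437,300). The top view shows the frame's front corners at (390,371) and (540,389), the lid edge from (412,230) to (568,252), and the film can at (448,410), just in front between the catches. Next I fit the frame pose and lid angle.

```bash
cat > h.py <<'E'
import numpy as np, cv2
from bench import manip, vision, finder
from scipy.spatial.transform import Rotation as R
from scipy.optimize import least_squares
def cal(c):
    k=vision.get_calibration(c)
    return k,cv2.Rodrigues(np.array(k['rvec'],float))[0],np.array(k['tvec'],float).ravel()
def proj(K,P):
    k,Rm,t=K; c=np.atleast_2d(P)@Rm.T+t; s=c[:,:2]/c[:,2:]; s=s*(1+k['k1']*(s**2).sum(1,keepdims=True))
    return s*[k['fx'],k['fy']]+[k['cx'],k['cy']]
def plane(K,uv,z):
    k,Rm,t=K; d=(np.array(uv,float)-[k['cx'],k['cy']])/[k['fx'],k['fy']]; s=d.copy()
    for _ in range(20): s=d/(1+k['k1']*(s@s))
    o=-Rm.T@t; r=Rm.T@np.r_[s,1]; return o+r*(z-o[2])/r[2]
def F2W(p,P):
    x,y,a=p[:3]; P=np.atleast_2d(P); c,s=np.cos(a),np.sin(a)
    return np.c_[x+c*P[:,0]-s*P[:,1],y+s*P[:,0]+c*P[:,1],P[:,2]]
def lid(a,l,y,n): return [110-l*np.cos(a)+n*np.sin(a),y,35.5+l*np.sin(a)+n*np.cos(a)]
def model(p):
    a=p[3]
    return F2W(p,[[-120,120,35],[-120,-120,35],[120,120,35],[-98+p[4],70,87.5],[-98+p[5],-70,87.5],lid(a,165,110,6),lid(a,165,-110,6),[-120,120,0],[120,120,0]])
EDG=[(0,1),(0,2),(5,6),(0,7),(7,8),(2,8)]
def overlay(c,p,name,box=None):
    im=cv2.resize(np.ascontiguousarray(vision.capture(c)[:,:,::-1]),None,fx=4,fy=4,interpolation=cv2.INTER_CUBIC)
    q=(proj(cal(c),model(p))*4+2).astype(int)
    for i,j in EDG: cv2.line(im,tuple(map(int,q[i])),tuple(map(int,q[j])),(0,255,0),1)
    for i in (3,4): cv2.circle(im,tuple(map(int,q[i])),4,(0,0,255),-1)
    if box: l,t,r,b=[4*v for v in box]; im=im[t:b,l:r]
    s=min(800/im.shape[1],600/im.shape[0],1); cv2.imwrite(name,cv2.resize(im,None,fx=s,fy=s));
E
python3 - <<'E'
from h import *
S=0.7
ob={'top':{0:(390,371),1:(540,389),5:(412,231),6:(568,252)},
    'scene':{0:(466,346),2:(307,392),3:(438,294),4:(392,253),5:(339,267),6:(286,204)}}
Ks={c:cal(c) for c in ob}
def res(p):
    r=[]
    M=model(p)
    for c in ob:
        q=proj(Ks[c],M)
        for i,u in ob[c].items(): r+=list(q[i]-np.array(u)*S)
    return np.r_[r,(p[4]-.002e3)/2,(p[5]-2)/2]
f=least_squares(res,[450,0,-.1,1.1,2,2],loss='soft_l1'); p=f.x
print(np.round(p,3)); print(np.round(res(p),1)); np.save('p.npy',p)
print('film can',plane(Ks['top'],(448*S,405*S),50),'beaker',plane(Ks['top'],(637*S,285*S),100),'focuser',plane(Ks['top'],(354*S,268*S),90))
overlay('scene',p,'pics/s1.png',(160,120,340,300)); overlay('top',p,'pics/t1.png',(220,140,480,310))
E
```

```text
[ 5.92468e+02 -8.28010e+01 -1.37000e-01  3.26230e+01  1.24400e+00
  2.14500e+00]
[-1.1 -0.9  0.6  0.5 -0.6  0.2  0.2  0.   2.2 -3.7 -2.8  0.5 -0.2  0.8
  0.  -0.2  1.  -0.8 -2.5 -3.6 -0.4  0.1]
film can [433.85119391 -38.62305824  50.        ] beaker [ 609.15680667 -328.11368649  100.        ] focuser [639.34028678 104.09137725  90.        ]
```

View pics/s1.png

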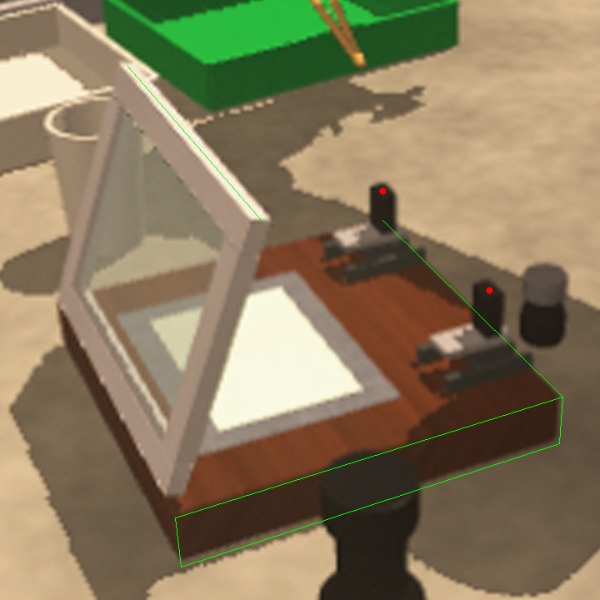

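View pics/t1.png

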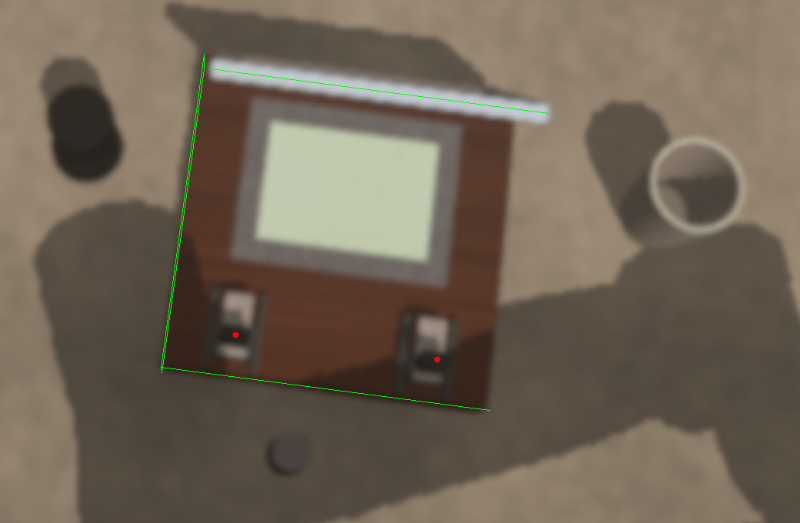

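The overlays match the picture well in both cameras. The frame is at (592.5, -82.8) with yaw -0.137, and the lid angle is 32.623 - 10π = 1.207. The stud dots sit on the stud tops, and the film can stands in front and is lower than the studs' working height. I will now shut the fingers, lift slightly and turn the tool to line up with the frame (tool x = frame -y, tool y = frame -x).

jog_arm --increments '[{"fingers": 0,"dz": -0.2,"turn": 0.244},{"fingers": 0,"dz": -0.2,"turn": 0.244},{"fingers": 0,"dz": -0.2,"turn": 0.244}]'

```text
validation failed for argument at $.in...
```

jog_arm --increments '[{"fingers": 0,"dx": 0,"dy": 0,"dz": -0.2,"turn": 0.244},{"fingers": 0,"dx": 0,"dy": 0,"dz": -0.2,"turn": 0.244},{"fingers": 0,"dx": 0,"dy": 0,"dz": -0.2,"turn": 0.244}]'

```text
clock: 1.27
eef_pos: [128.3, -509.2, 261.5]
tool_rot: [2.066, -2.366, 0.001]
force: [0.7, 1.0, -0.0]
gripper_width: 31.9
```

jog_arm --increments '[{"fingers": 0,"dx": -0.81,"dy": -0.856,"dz": 0,"turn": 0},{"fingers": 0,"dx": -0.81,"dy": -0.856,"dz": 0,"turn": 0},{"fingers": 0,"dx": -0.81,"dy": -0.856,"dz": 0,"turn": 0},{"fingers": 0,"dx": -0.81,"dy": -0.856,"dz": 0,"turn": 0}]'

```text
clock: 1.78
eef_pos: [274.1, -404.1, 261.0]
tool_rot: [-2.075, 2.358, 0.001]
force: [0.3, -0.3, -0.5]
gripper_width: 0.0
```

jog_arm --increments '[{"fingers": 0,"dx": -0.81,"dy": -0.856,"dz": 0,"turn": 0},{"fingers": 0,"dx": -0.81,"dy": -0.856,"dz": 0,"turn": 0},{"fingers": 0,"dx": -0.81,"dy": -0.856,"dz": 0,"turn": 0},{"fingers": 0,"dx": -0.81,"dy": -0.856,"dz": 0,"turn": 0}]'

```text
clock: 2.28
eef_pos: [417.4, -302.0, 260.4]
tool_rot: [2.072, -2.361, -0.002]
force: [-0.2, 0.3, -0.2]
gripper_width: -0.0
```

jog_arm --increments '[{"fingers": 0,"dx": -0.81,"dy": -0.856,"dz": 0,"turn": 0},{"fingers": 0,"dx": -0.81,"dy": -0.856,"dz": 0,"turn": 0},{"fingers": 0,"dx": -0.81,"dy": -0.856,"dz": 0,"turn": 0},{"fingers": 0,"dx": -0.81,"dy": -0.856,"dz": 0,"turn": 0}]'

```text
clock: 2.78
eef_pos: [560.9, -199.8, 259.8]
tool_rot: [2.069, -2.363, -0.002]
force: [-0.1, -1.2, 0.4]
gripper_width: -0.4
```

jog_arm --increments '[{"fingers": 0,"dx": -0.81,"dy": -0.856,"dz": 0,"turn": 0},{"fingers": 0,"dx": -0.81,"dy": -0.856,"dz": 0,"turn": 0},{"fingers": 0,"dx": -0.81,"dy": -0.856,"dz": 0,"turn": 0},{"fingers": 0,"dx": -0.81,"dy": -0.856,"dz": 0,"turn": 0}]'

```text
clock: 3.28
eef_pos: [704.5, -97.4, 258.4]
tool_rot: [2.067, -2.363, -0.004]
force: [-0.4, 0.0, 0.8]
gripper_width: 0.1
```

jog_arm --increments '[{"fingers": 0,"dx": 0,"dy": 0,"dz": 0.25,"turn": 0},{"fingers": 0,"dx": 0,"dy": 0,"dz": 0.5,"turn": 0},{"fingers": 0,"dx": 0,"dy": 0.08,"dz": 0.5,"turn": 0}]'

```text
clock: 3.65
eef_pos: [688.3, -98.5, 182.2]
tool_rot: [2.06, -2.366, -0.007]
force: [-0.1, -0.3, 0.1]
gripper_width: -0.0
```

Run:
```python
from h import *
p=np.load('p.npy'); p[3]-=10*np.pi; np.save('p.npy',p)
overlay('scene',p,'pics/s2.png',(160,90,340,270))
s=manip.state(); e=s['eef_pos']; print(s['clock'],e,F2W([0,0,-p[2]],np.array(e)-[p[0],p[1],0]))
```

```text
3.7 [687.56652495 -98.34051617 184.75531905] [[ 96.32996922  -2.38708823 184.75531905]]
```

View pics/s2.png

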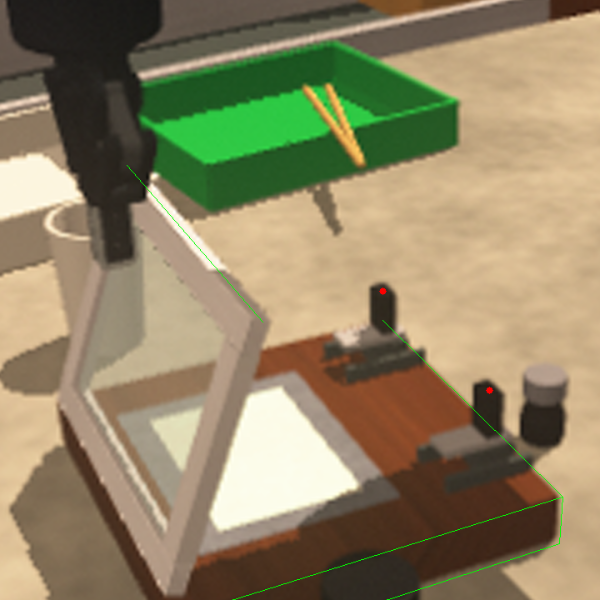

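The tip hangs behind the lid's outer face, near its free edge, at about frame (97, -2, 184). I will now compute the arc waypoints.

Run:
```python
import numpy as np
c=np.array([100.0,186.3]); l=152
def wp(a): return np.array([110-l*np.cos(a)+12*np.sin(a)+11, 35.5+l*np.sin(a)+12*np.cos(a)])
for A in (np.linspace(1.27,.85,9),np.linspace(.79,.30,9),np.linspace(.25,0.0,9)):
    for a in A: print(round(a,3),np.round((c-wp(a))/150,3))
    c=wp(A[-1]); print('--',c)
```

```text
1.27 [0.084 0.014]
1.218 [0.136 0.027]
1.165 [0.187 0.043]
1.112 [0.237 0.061]
1.06 [0.286 0.082]
1.008 [0.333 0.106]
0.955 [0.38  0.132]
0.902 [0.425 0.16 ]
0.85 [0.469 0.191]
-- [ 29.69792669 157.61441933]
0.79 [0.048 0.038]
0.729 [0.094 0.08 ]
0.668 [0.138 0.124]
0.606 [0.178 0.171]
0.545 [0.216 0.22 ]
0.484 [0.251 0.272]
0.422 [0.283 0.326]
0.361 [0.311 0.381]
0.3 [0.336 0.438]
-- [-20.66490387  91.88310928]
0.25 [0.018 0.048]
0.219 [0.027 0.078]
0.188 [0.036 0.108]
0.156 [0.044 0.139]
0.125 [0.051 0.17 ]
0.094 [0.057 0.201]
0.062 [0.062 0.233]
0.031 [0.066 0.264]
0.0 [0.069 0.296]
-- [-31.   47.5]
```

jog_arm --increments '[{"fingers": 0,"dx": 0,"dy": 0.084,"dz": 0.014,"turn": 0},{"fingers": 0,"dx": 0,"dy": 0.136,"dz": 0.027,"turn": 0},{"fingers": 0,"dx": 0,"dy": 0.187,"dz": 0.043,"turn": 0},{"fingers": 0,"dx": 0,"dy": 0.237,"dz": 0.061,"turn": 0},{"fingers": 0,"dx": 0,"dy": 0.286,"dz": 0.082,"turn": 0}]'

```text
clock: 4.32
eef_pos: [648.7, -90.3, 174.3]
tool_rot: [-2.064, 2.368, -0.002]
force: [1.8, -0.9, 3.2]
gripper_width: -0.3
```

Run:
```python
from h import *
p=np.load('p.npy'); p[3]=1.06
overlay('scene',p,'pics/s3.png',(160,90,340,270))
s=manip.state(); e=s['eef_pos']; print(s['clock'],e,s['force'],F2W([0,0,-p[2]],np.array(e)-[p[0],p[1],0]))
```

```text
4.375 [647.63707707 -89.93232091 173.78700342] [ 0.68858509 -1.45810588  1.25717144] [[ 55.6257483    0.4808298  173.78700342]]
```

View pics/s3.png

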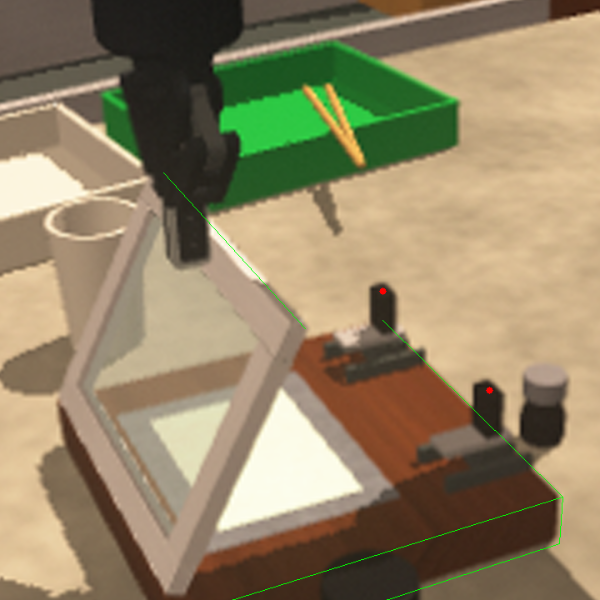

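The lid has followed to about 1.06 rad, with the tip on the front rim bar at about (188,260) and the frame unmoved. I continue along the arc.

jog_arm --increments '[{"fingers": 0,"dx": 0,"dy": 0.047,"dz": 0.024,"turn": 0},{"fingers": 0,"dx": 0,"dy": 0.094,"dz": 0.05,"turn": 0},{"fingers": 0,"dx": 0,"dy": 0.139,"dz": 0.078,"turn": 0},{"fingers": 0,"dx": 0,"dy": 0.183,"dz": 0.109,"turn": 0}]'

```text
clock: 4.88
eef_pos: [621.0, -85.9, 157.2]
tool_rot: [-2.065, 2.367, 0.001]
force: [-0.4, 0.4, 1.8]
gripper_width: 0.1
```

jog_arm --increments '[{"fingers": 0,"dx": 0,"dy": 0.048,"dz": 0.038,"turn": 0},{"fingers": 0,"dx": 0,"dy": 0.094,"dz": 0.08,"turn": 0},{"fingers": 0,"dx": 0,"dy": 0.138,"dz": 0.124,"turn": 0},{"fingers": 0,"dx": 0,"dy": 0.178,"dz": 0.171,"turn": 0},{"fingers": 0,"dx": 0,"dy": 0.216,"dz": 0.22,"turn": 0},{"fingers": 0,"dx": 0,"dy": 0.251,"dz": 0.272,"turn": 0},{"fingers": 0,"dx": 0,"dy": 0.283,"dz": 0.326,"turn": 0},{"fingers": 0,"dx": 0,"dy": 0.311,"dz": 0.381,"turn": 0},{"fingers": 0,"dx": 0,"dy": 0.336,"dz": 0.438,"turn": 0}]'

```text
clock: 6.0
eef_pos: [571.3, -79.4, 91.3]
tool_rot: [2.065, -2.368, -0.0]
force: [-0.0, 0.4, -0.1]
gripper_width: -0.0
```

jog_arm --increments '[{"fingers": 0,"dx": 0,"dy": 0.018,"dz": 0.048,"turn": 0},{"fingers": 0,"dx": 0,"dy": 0.027,"dz": 0.078,"turn": 0},{"fingers": 0,"dx": 0,"dy": 0.036,"dz": 0.108,"turn": 0},{"fingers": 0,"dx": 0,"dy": 0.044,"dz": 0.139,"turn": 0},{"fingers": 0,"dx": 0,"dy": 0.051,"dz": 0.17,"turn": 0},{"fingers": 0,"dx": 0,"dy": 0.057,"dz": 0.201,"turn": 0}]'

```text
clock: 6.75
eef_pos: [563.2, -78.3, 61.5]
tool_rot: [2.065, -2.368, 0.0]
force: [0.5, 0.4, 0.6]
gripper_width: 0.1
```

Run:
```python
from h import *
p=np.load('p.npy'); p[3]=0.094
overlay('scene',p,'pics/s4.png',(180,120,340,280))
for i in range(3):
    s=manip.state(); print(s['clock'],np.round(s['force'],1),np.round(s['eef_pos'],1)); vision.capture('top')
```

```text
6.8 [-0.1 -0.2  0.6] [562.9 -78.2  60.9]
6.85 [ 1.4 -0.5 -0. ] [563.  -78.2  61.1]
6.9 [0.1 0.9 0.2] [563.1 -78.3  61.4]
```

View pics/s4.png

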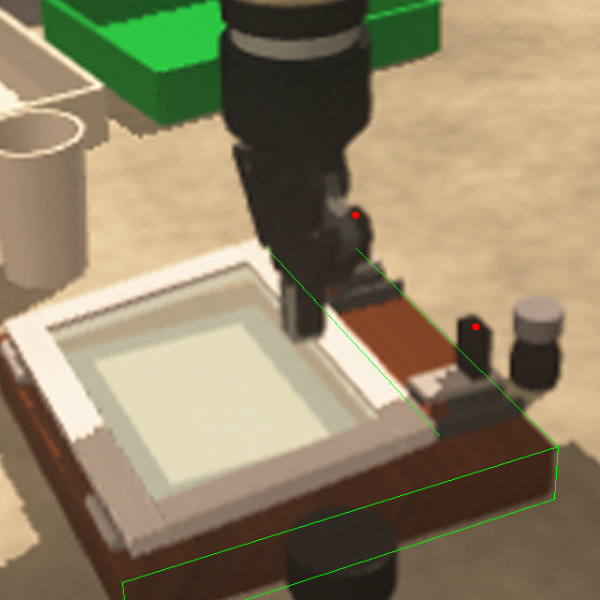

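The lid is almost shut (about 0.09 rad), with the fingertips at (303,330) on the front rim, and the frame corner still matches. I press it slowly onto the stop.

jog_arm --increments '[{"fingers": 0,"dx": 0,"dy": 0.003,"dz": 0.02,"turn": 0},{"fingers": 0,"dx": 0,"dy": 0.006,"dz": 0.04,"turn": 0},{"fingers": 0,"dx": 0,"dy": 0.008,"dz": 0.06,"turn": 0},{"fingers": 0,"dx": 0,"dy": 0.01,"dz": 0.075,"turn": 0},{"fingers": 0,"dx": 0,"dy": 0.01,"dz": 0.088,"turn": 0}]'

```text
clock: 7.58
eef_pos: [561.7, -78.0, 48.4]
tool_rot: [2.065, -2.368, -0.0]
force: [-0.6, -0.5, 1.5]
gripper_width: -0.0
```

jog_arm --increments '[{"fingers": 0,"dx": 0,"dy": 0,"dz": 0.008,"turn": 0},{"fingers": 0,"dx": 0,"dy": 0,"dz": 0.016,"turn": 0},{"fingers": 0,"dx": 0,"dy": 0,"dz": 0.016,"turn": 0}]'

```text
clock: 7.95
eef_pos: [561.7, -78.0, 47.4]
tool_rot: [-2.065, 2.367, -0.001]
force: [-2.9, 0.7, 10.0]
gripper_width: 0.1
```

The lid is on its stop: z is 47.4 mm as specified, with about 10 N of firm resistance. Next I lift off and go behind the left stud.

jog_arm --increments '[{"fingers": 0,"dx": 0,"dy": 0,"dz": -0.3,"turn": 0},{"fingers": 0,"dx": 0,"dy": 0,"dz": -0.5,"turn": 0},{"fingers": 0,"dx": -0.25,"dy": 0.33,"dz": -0.5,"turn": 0},{"fingers": 0,"dx": -0.467,"dy": 0.63,"dz": -0.5,"turn": 0},{"fingers": 0,"dx": -0.467,"dy": 0.63,"dz": -0.5,"turn": 0},{"fingers": 0,"dx": -0.467,"dy": 0.63,"dz": -0.133,"turn": 0},{"fingers": 0,"dx": -0.467,"dy": 0.63,"dz": -0.133,"turn": 0}]'

```text
clock: 8.82
eef_pos: [472.1, -32.9, 63.4]
tool_rot: [-2.111, 2.303, 0.038]
force: [-0.7, 0.0, 1.2]
gripper_width: -0.1
```

Run:
```python
from h import *
p=np.load('p.npy'); p[3]=0
overlay('scene',p,'pics/s5.png',(180,130,340,280))
s=manip.state(); e=s['eef_pos']; print(s['clock'],e,s['force'],F2W([0,0,-p[2]],np.array(e)-[p[0],p[1],0]))
```

```text
8.875 [473.2442444  -32.86311739  64.79995835] [-0.14078065  0.03582896 -0.12888182] [[-124.93373133   33.16153353   64.79995835]]
```

View pics/s5.png

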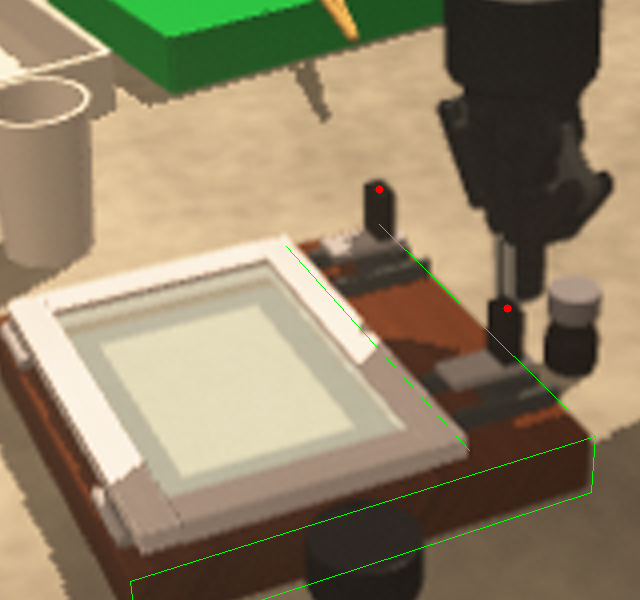

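The lid lies flat with its rim flush, but the arm stopped at frame y = 33 instead of 70. I will check the joints.

Run:
```python
from bench import manip
import numpy as np
from scipy.spatial.transform import Rotation as R
s=manip.state(); print(np.round(s['joint_pos'],3),np.round(s['qd'],3),np.round(s['tau'],2)); print(R.from_rotvec(s['tool_rot']).as_matrix().round(3), s['clock'])
```

```text
[-0.088  0.091 -0.45   1.034  0.029  3.141] [-0.001 -0.017  0.057  0.025 -0.001 -0.   ] [ -0.1  -38.79  32.14  -0.24   0.06   0.  ]
[[-0.087 -0.996 -0.002]
 [-0.996  0.086  0.03 ]
 [-0.029  0.005 -1.   ]] 8.875
```

Joint 6 is at its limit (3.141), so I lift and give the tool a half turn, which puts joint 6 near 0.

jog_arm --increments '[{"fingers": 0,"dx": 0,"dy": 0,"dz": -0.2,"turn": -0.1},{"fingers": 0,"dx": 0,"dy": 0,"dz": -0.35,"turn": -0.2},{"fingers": 0,"dx": 0,"dy": 0,"dz": -0.35,"turn": -1},{"fingers": 0,"dx": 0,"dy": 0,"dz": -0.35,"turn": -1},{"fingers": 0,"dx": 0,"dy": 0,"dz": -0.35,"turn": -1},{"fingers": 0,"dx": 0,"dy": 0,"dz": -0.35,"turn": -1},{"fingers": 0,"dx": 0,"dy": 0,"dz": -0.35,"turn": -1},{"fingers": 0,"dx": 0,"dy": 0,"dz": -0.35,"turn": -1},{"fingers": 0,"dx": 0,"dy": 0,"dz": -0.35,"turn": -1},{"fingers": 0,"dx": 0,"dy": 0,"dz": -0.35,"turn": -1}]'

```text
clock: 10.12
eef_pos: [475.5, -34.7, 120.3]
tool_rot: [-3.11, 0.137, -0.004]
force: [-0.2, -0.3, 0.2]
gripper_width: -0.1
```

jog_arm --increments '[{"fingers": 0,"dx": 0,"dy": 0,"dz": 0,"turn": -1},{"fingers": 0,"dx": 0,"dy": 0,"dz": 0,"turn": -1},{"fingers": 0,"dx": 0,"dy": 0,"dz": 0,"turn": -1},{"fingers": 0,"dx": 0,"dy": 0,"dz": 0,"turn": -1},{"fingers": 0,"dx": 0,"dy": 0,"dz": 0,"turn": -1},{"fingers": 0,"dx": 0,"dy": 0,"dz": 0,"turn": -1},{"fingers": 0,"dx": 0,"dy": 0,"dz": 0,"turn": -1},{"fingers": 0,"dx": 0,"dy": 0,"dz": 0,"turn": -1},{"fingers": 0,"dx": 0,"dy": 0,"dz": 0,"turn": -1},{"fingers": 0,"dx": 0,"dy": 0,"dz": 0,"turn": -1}]'

```text
clock: 11.38
eef_pos: [474.9, -34.6, 119.5]
tool_rot: [-2.304, -2.107, -0.034]
force: [-0.1, 0.3, -0.0]
gripper_width: 0.1
```

Run:
```python
from h import *
p=np.load('p.npy')
s=manip.state(); e=s['eef_pos']; print(s['clock'],e,s['joint_pos'][5],F2W([0,0,-p[2]],np.array(e)-[p[0],p[1],0]))
M=R.from_rotvec(s['tool_rot']).as_matrix(); print(F2W([0,0,-p[2]],M.T).round(3))
```

```text
11.375 [474.88589622 -34.59053853 119.52676417] -0.0012891779460561283 [[-123.07124286   31.67487916  119.52676417]]
[[-0.048  0.998  0.029]
 [ 0.999  0.048  0.   ]
 [-0.001  0.029 -1.   ]]
```

jog_arm --increments '[{"fingers": 0,"dx": 0.245,"dy": 0,"dz": 0,"turn": 0.031},{"fingers": 0,"dx": 0.245,"dy": 0,"dz": 0.2,"turn": 0.031},{"fingers": 0,"dx": 0.245,"dy": 0,"dz": 0.36,"turn": 0.031},{"fingers": 0,"dx": 0.245,"dy": 0,"dz": 0.36,"turn": 0.031}]'

```text
clock: 11.88
eef_pos: [476.4, 3.8, 64.6]
tool_rot: [-2.351, -2.049, -0.028]
force: [-0.5, -0.1, 1.0]
gripper_width: 0.2
```

```bash
cat > st.py <<'E'
from h import *
p=np.load('p.npy')
s=manip.state(); e=s['eef_pos']; print(s['clock'],np.round(s['force'],1),F2W([0,0,-p[2]],np.array(e)-[p[0],p[1],0]).round(1))
M=R.from_rotvec(s['tool_rot']).as_matrix(); print(F2W([0,0,-p[2]],M.T).round(3))
E
python3 st.py
```

```text
11.875 [-0.5 -0.1  1. ] [[-126.8   69.9   64.6]]
[[ 0.     1.     0.029]
 [ 1.     0.    -0.005]
 [-0.005  0.029 -1.   ]]
```

jog_arm --increments '[{"fingers": 0,"dx": 0,"dy": 0.05,"dz": 0,"turn": 0},{"fingers": 0,"dx": 0,"dy": 0.09,"dz": 0,"turn": 0},{"fingers": 0,"dx": 0,"dy": 0.12,"dz": 0,"turn": 0},{"fingers": 0,"dx": 0,"dy": 0.15,"dz": 0,"turn": 0},{"fingers": 0,"dx": 0,"dy": 0.18,"dz": 0,"turn": 0},{"fingers": 0,"dx": 0,"dy": 0.21,"dz": 0,"turn": 0},{"fingers": 0,"dx": 0,"dy": 0.22,"dz": 0,"turn": 0}]'

```text
clock: 12.75
eef_pos: [510.5, -0.8, 65.6]
tool_rot: [-2.351, -2.053, -0.032]
force: [-2.3, -0.9, 2.0]
gripper_width: -0.2
```

```bash
python3 st.py
```

```text
12.75 [-2.3 -0.9  2. ] [[-92.4  70.   65.6]]
[[-0.002  1.     0.029]
 [ 1.     0.002 -0.002]
 [-0.002  0.029 -1.   ]]
```

Friction of about 2 N is felt, so the catch is sliding. I creep on to the stop.

jog_arm --increments '[{"fingers": 0,"dx": 0,"dy": 0.008,"dz": 0,"turn": 0},{"fingers": 0,"dx": 0,"dy": 0.016,"dz": 0,"turn": 0},{"fingers": 0,"dx": 0,"dy": 0.02,"dz": 0,"turn": 0}]'

```text
clock: 13.12
eef_pos: [513.1, -1.2, 65.6]
tool_rot: [-2.351, -2.053, -0.032]
force: [-1.9, -0.8, 0.9]
gripper_width: -0.1
```

```bash
python3 st.py
```

```text
13.125 [-1.9 -0.8  0.9] [[-89.7  70.   65.6]]
[[-0.002  1.     0.029]
 [ 1.     0.002 -0.002]
 [-0.002  0.029 -1.   ]]
```

jog_arm --increments '[{"fingers": 0,"dx": 0,"dy": 0.004,"dz": 0,"turn": 0},{"fingers": 0,"dx": 0,"dy": 0.007,"dz": 0,"turn": 0}]'

```text
clock: 13.38
eef_pos: [513.5, -1.2, 65.6]
tool_rot: [-2.35, -2.052, -0.03]
force: [-5.7, 0.2, 5.3]
gripper_width: -0.2
```

jog_arm --increments '[{"fingers": 0,"dx": 0,"dy": 0.004,"dz": 0,"turn": 0}]'

```text
clock: 13.5
eef_pos: [513.5, -1.3, 65.6]
tool_rot: [-2.349, -2.052, -0.03]
force: [-8.3, -0.1, 5.7]
gripper_width: 0.2
```

The left catch is home: the tip stopped at frame x = -89.3 (expected -89) while the force rose to 8 N. I back off, lift, and cross over to the right stud.

jog_arm --increments '[{"fingers": 0,"dx": 0,"dy": -0.15,"dz": 0,"turn": 0},{"fingers": 0,"dx": 0,"dy": -0.26,"dz": -0.2,"turn": 0},{"fingers": 0,"dx": -0.3,"dy": -0.26,"dz": -0.25,"turn": 0},{"fingers": 0,"dx": -0.6,"dy": -0.26,"dz": -0.25,"turn": 0},{"fingers": 0,"dx": -0.933,"dy": -0.26,"dz": -0.25,"turn": 0},{"fingers": 0,"dx": -0.933,"dy": -0.26,"dz": -0.2,"turn": 0},{"fingers": 0,"dx": -0.933,"dy": -0.26,"dz": -0.03,"turn": 0},{"fingers": 0,"dx": -0.933,"dy": -0.26,"dz": -0.03,"turn": 0}]'

```text
clock: 14.5
eef_pos: [456.4, -133.9, 64.6]
tool_rot: [-2.348, -2.051, -0.03]
force: [-1.3, 0.4, -0.4]
gripper_width: -0.2
```

```bash
python3 st.py
```

```text
14.5 [-1.3  0.4 -0.4] [[-127.8  -69.3   64.6]]
[[-0.003  1.     0.03 ]
 [ 1.     0.003 -0.005]
 [-0.005  0.03  -1.   ]]
```

jog_arm --increments '[{"fingers": 0,"dx": 0,"dy": 0.05,"dz": 0,"turn": 0},{"fingers": 0,"dx": 0,"dy": 0.09,"dz": 0,"turn": 0},{"fingers": 0,"dx": 0,"dy": 0.12,"dz": 0,"turn": 0},{"fingers": 0,"dx": 0,"dy": 0.15,"dz": 0,"turn": 0},{"fingers": 0,"dx": 0,"dy": 0.18,"dz": 0,"turn": 0},{"fingers": 0,"dx": 0,"dy": 0.21,"dz": 0,"turn": 0},{"fingers": 0,"dx": 0,"dy": 0.23,"dz": 0,"turn": 0},{"fingers": 0,"dx": 0,"dy": 0.24,"dz": 0,"turn": 0}]'

```text
clock: 15.5
eef_pos: [493.2, -139.8, 66.1]
tool_rot: [-2.351, -2.053, -0.032]
force: [-1.6, 0.7, 1.1]
gripper_width: -0.1
```

jog_arm --increments '[{"fingers": 0,"dx": 0,"dy": 0.005,"dz": 0,"turn": 0},{"fingers": 0,"dx": 0,"dy": 0.009,"dz": 0,"turn": 0}]'

```text
clock: 15.75
eef_pos: [493.7, -139.9, 66.0]
tool_rot: [-2.35, -2.052, -0.03]
force: [-5.3, 1.1, 4.0]
gripper_width: 0.5
```

```bash
python3 st.py
```

```text
15.75 [-5.3  1.1  4. ] [[-90.1 -70.   66. ]]
[[-0.002  1.     0.029]
 [ 1.     0.002 -0.003]
 [-0.003  0.029 -1.   ]]
```

jog_arm --increments '[{"fingers": 0,"dx": 0,"dy": 0.005,"dz": 0,"turn": 0},{"fingers": 0,"dx": 0,"dy": 0.005,"dz": 0,"turn": 0}]'

```text
clock: 16.0
eef_pos: [493.7, -139.9, 66.0]
tool_rot: [-2.35, -2.051, -0.029]
force: [-7.5, 0.6, 5.1]
gripper_width: 0.0
```

jog_arm --increments '[{"fingers": 0,"dx": 0,"dy": -0.15,"dz": 0,"turn": 0},{"fingers": 0,"dx": 0,"dy": -0.26,"dz": -0.3,"turn": 0},{"fingers": 0,"dx": 0,"dy": -0.6,"dz": -0.8,"turn": 0},{"fingers": 0,"dx": 0,"dy": -1,"dz": -1,"turn": 0},{"fingers": 0,"dx": 0,"dy": -1,"dz": -1,"turn": 0}]'

```text
clock: 16.62
eef_pos: [345.5, -124.2, 218.8]
tool_rot: [-2.354, -2.055, -0.036]
force: [1.0, -0.6, -0.3]
gripper_width: 0.0
```

```bash
python3 - <<'E'
from h import *
p=np.load('p.npy'); p[3]=0; p[4]=p[5]=26
overlay('scene',p,'pics/s6.png',(180,130,340,280)); overlay('top',p,'pics/t6.png',(220,140,480,310))
E
python3 st.py
```

```text
16.725 [ 1.2 -1.  -0.6] [[-238.6  -74.9  218.9]]
[[-0.001  1.     0.028]
 [ 1.     0.001  0.003]
 [ 0.003  0.028 -1.   ]]
```

View pics/s6.png

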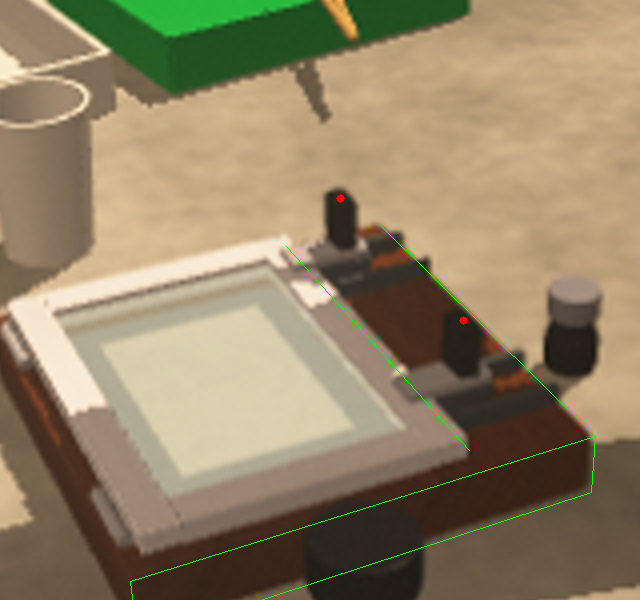

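View pics/t6.png

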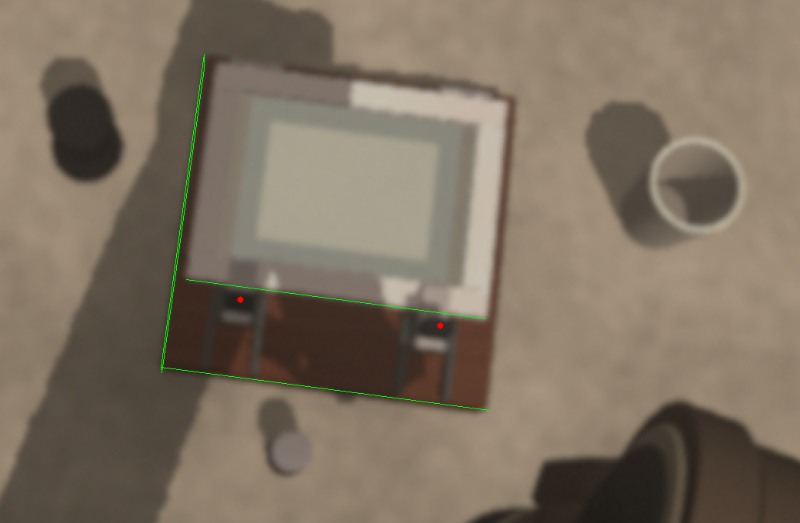

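Both views show the lid flat, with both tongues over its front rim. The studs sit on the predicted full-home dots: scene (340,199) and (463,321), top (240,300) and (440,325). The frame, film can, focuser and beaker are where they were, and the robot is clear.

```bash
python3 -c "
from bench import hand_in; print(hand_in())"
```

```text
the job is handed in; nothing more can be done
None
```

The frame is closed: the lid lies flat and both catches are fully forward over its front edge. I handed the job in at about 17 s of the 50 s allowed.

- **Lid:** I pushed it down with the shut fingertips on its front rim, from about 1.2 rad, with the last few millimetres slowest. It stopped with the tip at 47.4 mm (47.5 mm expected) and about 10 N of resistance.
- **Catches:** I pushed each stud until the tip stopped moving and the force rose to about 8 N. The tip ended at frame x = -89.3 mm on the left and -90.1 mm on the right, against -89 mm expected. The right one is about 1 mm short of my figure. It did not move as the force rose, so I took it as home.
- **Final check:** In the last scene and top pictures the tongues lie over the rim and the studs sit on the predicted fully-home positions. The frame, film can, focuser and beaker look unmoved, and the arm was clear.
- **Problem on the way:** Joint 6 reached its range limit (3.141 rad) before the first catch, so the arm stopped short of the stud. I lifted and gave the tool a half turn, which left it tilted by about 1.7°. Nothing was touched.

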